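Close the gear cover and set the speed lever on a polishing drive

TASK

Get the razor polishing drive ready: first slide its gear cover fully shut until the orange tab clicks past the yellow ledge, pushing gently and not ramming it. Then pull the black plunger knob out of its park socket, swing the speed lever to the station at the yellow marker and let the plunger snap fully down into that station's socket. Leave everything else on the bench and on the machine where it is.

Things in the scene. Friction and masses are not known exactly. Their poses are not given: they have to be found in the camera images.
- drive: The green polishing drive, a low machine fixed to the bench. Origin at bench level; its +x axis points away from the robot (at yaw 0), +y to the left. Flat deck 70 mm above the bench, reaching from x = -110 to +150 mm and y = -190 to +200 mm; behind it a motor and wheel up to 160 mm high. Gear cover on the left half of the deck, speed lever on the right half.
- cover (a joint): Travel of the dark steel gear cover along the drive's +x axis between rails, m: 0 = open, 0.056 = rigid end stop, shut. Starts at 0 to 0.02. Sliding takes 1 to 2 N; from 0.038 the orange tab at its far edge rides up the yellow ledge and the push rises to 6 to 12 N, then drops; the tab clicks over at about 0.052. Clicked, it cannot slide back past 0.054. A push over 50 N is ramming.
- cover_fin (a point): Middle of the near (drive -x) face of the upright red fin on the cover, by which it is pushed: fin 50 mm wide across the drive's y, 12 mm thick along x, its top 15 mm above this point and the cover plate 21 mm below it. Moves with the cover.
- lever (a joint): Angle of the aluminium speed lever about its upright hub, rad: 0 = parked (swung to the robot's right), growing clockwise seen from above, so that the knob moves to the left past the front. Stays where it is left (about 1 N at the knob to swing it with the pin lifted, 2 to 3 N with the pin riding on the ring). Free from -0.1 to 1.7.
- lever_hub (a point): On the lever's vertical hinge axis, at the top of the lever arm, 104 mm above the bench.
- plunger (a joint): Height of the spring plunger in the lever's end, m: 0 = pin fully down in a socket (lever locked), 0.007 = pin riding on top of the flat index ring, 0.012 = upper stop. The spring pushes it down with 5 N (at 0) to 9 N (at 0.012).
- knob (a point): Centre of the black round plunger knob, 26 mm in diameter and 28 mm high, upright, 115 mm from the hub axis, 139 mm above the bench when the pin is down. Below it a 12 mm stem; the lever arm's top lies 35 mm below this point. It is pulled straight up to free the lever. The 7 mm round-ended pin below it drops by itself into a 9.5 mm wide socket, when it rides over one slowly and the knob is free to fall.
- marker_top (a point): Top of the yellow upright marker tab (12 mm wide, 34 mm above the deck), 141 mm from the hub axis, clipped on the ring's edge at the wanted station. It was clipped on by hand: seen from the hub it stands up to 0.06 rad (7 mm at the pin) to either side of the true socket, which must be found by feel. Other, wrong sockets lie 0.35 rad to each side of the true one; the ring is flat between them.
- razor_a: Folded razor with dark handle, 160 mm long, 11 mm high, lying loose on the bench in front of the machine; origin below its middle. Leave alone.
- razor_b: A second such razor. Leave alone.
- wax_tin: Red round tin, 48 mm in diameter, 28 mm high, loose on the deck behind the lever. Origin at its underside. Leave alone.
- pin_tray: Blue open tray, 45 x 45 x 20 mm, loose on the deck's front right corner. Origin at its underside. Leave alone.
- polish_jar: Jar, 64 mm in diameter, 70 mm high, loose on the bench to the left. Origin at its underside. Leave alone.

How it is judged:
By the outcome, as a careful person would: the job done as asked, in the order asked, and still so for the second after the job is handed in, with the robot touching nothing.
It also fails if it takes over 56 s, if anything falls off the work surface, if the arm or the gripper's body presses on something with over 40 N, if the wrist force passes 120 N, or if a joint passes its speed limit or range.

ROBOT

A 7-joint arm with a two-finger parallel gripper is mounted at the origin on the work surface. World frame = base frame: x ahead of the robot, y to its left, z up, the work surface at z = 0. Lengths are in m, angles in rad, forces in N, time in s.
With the tool pointing down it reaches from about 0.425 to 0.825 m from the base axis. Payload 3.6 kg.
Tool frame: the origin (TCP) lies on the centre line of the jaws, within the pads' length; the fingertips stand 25 mm ahead of it and the grasp point (between the pads) lies 6 mm ahead of it; z points along the fingers, y is the line along which they close (so a half turn about z gives the same grasp; the last joint's range is limited). The gripper opens to 93 mm and grips with 3 to 60 N. Pads are 15 mm wide; open, the fingers measure 128 mm over their backs; the gripper's body (75 mm by 188 mm) begins 65 mm behind the grasp point.
Start: joints at [1.3, 0.615, -0.013, 1.423, 0.008, 1.103, -0.04], TCP at [0.157, -0.631, 0.244] pointing down, gripper open.
Joint ranges: [-3.12, 3.12], [-0.3, 2.06], [-1.34, 1.32], [0.26, 2.42], [-1.36, 4.5], [0.01, 1.98], [-2.84, 2.84]. Speed limits (rad/s): [2.79, 2.79, 3.14, 3.14, 3.14, 3.14, 3.14].

INTERFACE

Orientations are given as a rotation vector (axis times angle).
In Python, from bench import sense, camera, calibration, sign_off gives the robot as it stands.
- The arm moves only by the tool servo_tool, never from a script. Its argument "motion" is a list of rows, each a list of 6 numbers: the shift along the tool's x, y, z in mm, then the turn, a rotation vector about the tool's x, y, z in rad. In form: [[x, y, z, wx, wy, wz], ...]. A call has exactly 5 rows; each row is the pose to reach, as a shift and turn from the pose commanded when the call began, along the tool's axes at that moment; what a row does not reach only later rows make up. A row lasts 1/10 s, in which the tool goes at most 50 mm and 8.59 degrees, less where a joint would pass 70% of its speed; a pose out of reach is approached as far as the arm can. A call with a gripper value outside its range is refused whole. "claw" is the gripper's target within -1 to 1 (shut at 1, half-way at 0, fully open at -1), set as the call begins (left out, the last holds). The fingers move at their own pace and stop on an object; "grip_force" is the grip in N (left out, the last holds). Time passes only in rows, so rows that repeat a pose let the fingers close, or fill a call up. It gives the time, the measured TCP pose, the force, the opening and the grip force at its end, in the units of the state.
- sense(): the state, without advancing time (a new reading comes with each control period).
- camera(name): name is "scene" or "top" or "wrist"; returns the picture (420x560x3 uint8, red, green, blue); there is no depth.
- calibration(name): a dict with "fovy" (degrees; the focal length in pixels is half the picture's height over the tangent of half this angle, whatever the lens; pixels are square), "cx", "cy" (the principal point, pixels), "R" (3x3) and "t" (3): a world point X has camera coordinates R X + t. Camera axes: x right, y down, z forward; pixel columns grow to the right and rows downward; lengths in m; the calibration is good to about 2 mm. A picture is of the moment at which its call begins: read the wrist's pose just before it. calibration takes no time and is no camera call; for the wrist camera it gives the pose at the moment of the call.
- sign_off(): hands the job in; it is judged then, once.
The state is a dict: "time_s": time; "joint_positions": joint angles; "joint_velocities": joint speeds; "effort": joint torques, N m; "tool_pos": TCP position; "eef_rot": TCP orientation; "force": force on the tool from outside, world axes, zero at the start; "wrist_torque": the same for the moment, N m; "width": opening from 0.0 (shut) to 1.0 (fully open); "grasp_force": force on a finger pad.
Only numpy, scipy, OpenCV 4.12 (cv2) and the standard library are available. Lean on these libraries where they do the work, as an engineer would, in place of code of your own. Each camera call takes 0.05 s, during which the arm holds its last target. There are 200 camera calls.

## Working session

There is one attempt and no reset: what is moved stays moved. The work goes in short steps, Python scripts to look and compute and a tool call to move; the robot and the scene stay as the last step left them, time stands still between calls to the robot, and variables do not carry over. Pictures are saved under pics/ and viewed, at most 10 in all, crops included, and the job is handed in when it is done.

Besides the shell and the picture viewer there is one more tool, called after "Call:" by a JSON object that holds its "api" and its "payload", one argument or row to a line. servo_tool: Moves the arm, as the interface text tells. Its arguments: {"type":"object","properties":{"motion":{"type":"array"},"claw":{"type":"number"},"grip_force":{"type":"number"}},"required":["motion"]}

```bash
mkdir -p pics; python3 - <<'E'
from bench import *
import cv2,numpy as np
s=sense();print(s)
ims=[]
for n in ("scene","top"):
    i=camera(n);cv2.imwrite(f"pics/{n}0.png",i[...,::-1]);c=calibration(n);print(n,{k:np.round(v,4).tolist() for k,v in c.items()})
E
```

```text
{'time_s': 0.0, 'joint_positions': array([ 1.30050752,  0.61594251, -0.012623  ,  1.42491483,  0.00811858,
        1.10338187, -0.04041099]), 'joint_velocities': array([-5.11237080e-04, -1.61956631e-03, -5.91169913e-04,  2.25374367e-03,
        8.53909367e-05, -1.96744042e-03, -1.06073507e-03]), 'effort': array([-4.68033577e-04, -4.58938622e+01,  2.08928240e-01, -1.65746301e+01,
       -6.11321256e-02,  2.04703136e-02,  2.16115627e-04]), 'tool_pos': array([ 0.15672845, -0.63006466,  0.24246069]), 'eef_rot': array([-3.11571789e+00, -3.81790646e-01,  5.74285490e-04]), 'force': array([-0.73298604, -0.02616967,  0.29199257]), 'wrist_torque': array([-0.00178494,  0.00589038, -0.02147702]), 'grasp_force': 0.0, 'width': 1.001822923532007}
scene {'fovy': 57.4517, 'cx': 283.5468, 'cy': 203.8405, 'R': [[0.1994, 0.9799, -0.0046], [0.6776, -0.1413, -0.7217], [-0.7079, 0.1408, -0.6922]], 't': [-0.1567, -0.2994, 1.4068]}
top {'fovy': 47.8958, 'cx': 288.683, 'cy': 217.7692, 'R': [[0.0097, -0.9998, 0.019], [-0.999, -0.0105, -0.0425], [0.0427, -0.0186, -0.9989]], 't': [0.024, 0.5561, 1.2679]}
```

View pics/scene0.png

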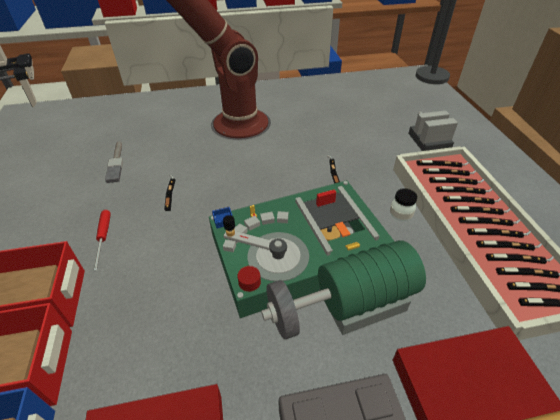

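View pics/top0.png

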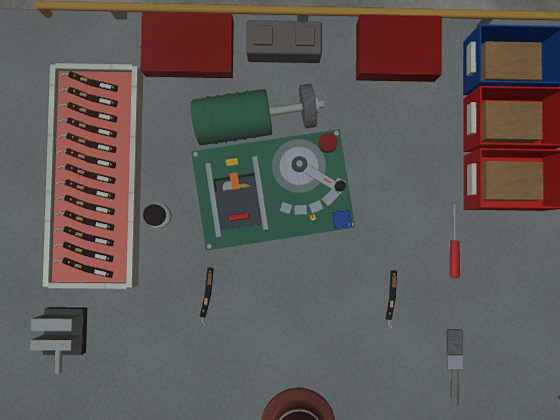

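The pictures show, in the top view: red fin at (238,216), hub at (299,163), black knob at (340,185), yellow marker at (313,216), and deck screws at (195,154), (208,246), (336,132) and (352,224). In the scene view, the fin is at (326,198), the knob at (229,222) and the marker at (253,211).

```bash
cat > h.py <<'E'
import numpy as np,cv2
from bench import *
def ray(c,u,v):
    f=210/np.tan(np.radians(c["fovy"]/2)); R=np.array(c["R"]);t=np.array(c["t"])
    d=R.T@np.array([(u-c["cx"])/f,(v-c["cy"])/f,1]); return -R.T@t,d/np.linalg.norm(d)
def plane(c,uv,z):
    o,d=ray(c,*uv); return o+d*(z-o[2])/d[2]
def tri(c1,p1,c2,p2):
    A=[];b=[]
    for c,p in((c1,p1),(c2,p2)):
        o,d=ray(c,*p);M=np.eye(3)-np.outer(d,d);A.append(M);b.append(M@o)
    return np.linalg.lstsq(np.vstack(A),np.hstack(b),rcond=None)[0]
def blob(im,kind,u,v,r):
    h=cv2.cvtColor(im,cv2.COLOR_RGB2HSV).astype(int);H,S,V=h[...,0],h[...,1],h[...,2]
    m={"red":((H<8)|(H>172))&(S>150)&(V>70),"yel":(H>18)&(H<32)&(S>140)&(V>100),"blk":(V<45)}[kind]
    k=np.zeros_like(m);k[v-r:v+r+1,u-r:u+r+1]=1;y,x=np.nonzero(m&k)
    return np.array([x.mean(),y.mean()]),(len(x),x.min(),x.max(),y.min(),y.max())
E
python3 - <<'E'
from h import *
S=cv2.imread("pics/scene0.png")[...,::-1].copy();T=cv2.imread("pics/top0.png")[...,::-1].copy()
cs,ct=calibration("scene"),calibration("top")
for n,k,a,b,r,z in(("fin","red",(326,198),(238,216),14,.115),("knob","blk",(229,222),(340,185),9,.139),("mark","yel",(253,211),(313,216),9,.1)):
    p,i=blob(S,k,*a,r);q,j=blob(T,k,*b,r)
    print(n,p,i,q,j,tri(cs,p,ct,q).round(4),"plane",plane(ct,q,z).round(4))
print("hub",plane(ct,(299,163),.11))
c=[plane(ct,p,.07)[:2] for p in((195,154),(208,246),(336,132),(352,224))]
for a,b in((1,0),(3,2)):
    d=c[b]-c[a];print("yaw",np.arctan2(d[1],d[0]))
for a,b in((2,0),(3,1)):
    d=c[b]-c[a];print("yaw",np.arctan2(-d[0],d[1]))
cv2.imwrite("pics/crop.png",np.hstack([cv2.resize(T[120:255,185:365],None,fx=2.2,fy=2.2,interpolation=2),cv2.resize(S[170:305,205:385],None,fx=2.2,fy=2.2,interpolation=2)])[...,::-1])
E
```

```text
fin [325.79324895 197.47257384] (237, np.int64(316), np.int64(335), np.int64(190), np.int64(205)) [238.50505051 216.57575758] (99, np.int64(229), np.int64(248), np.int64(213), np.int64(220)) [0.5538 0.1573 0.0966] plane [0.5531 0.1562 0.115 ]
knob [228.53571429 222.59285714] (140, np.int64(223), np.int64(234), np.int64(216), np.int64(230)) [339.94117647 185.64705882] (85, np.int64(335), np.int64(345), np.int64(181), np.int64(190)) [ 0.6306 -0.0928  0.1376] plane [ 0.6305 -0.0928  0.139 ]
mark [252.06818182 209.86363636] (44, np.int64(250), np.int64(256), np.int64(205), np.int64(215)) [312.625  217.6875] (16, np.int64(310), np.int64(315), np.int64(215), np.int64(219)) [ 0.5532 -0.0308  0.0899] plane [ 0.5529 -0.0291  0.1   ]
hub [0.68958179 0.00687727 0.11      ]
yaw 0.15696817876835525
yaw 0.17677020569536178
yaw 0.16957768089748088
yaw 0.16137505062357613
```

View pics/crop.png

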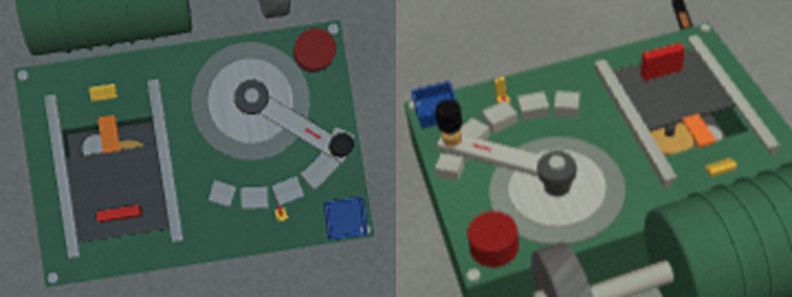

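The crop agrees: drive yaw is about 0.166, with the fin centre at (0.5535,0.157). The marker stands next to the third pad from the right. I'll move round to the fin with the jaws shut.

Call:
{"api": "servo_tool", "payload": {
  "motion": [
    [38,-27,0,0,0,0.02],
    [76,-55,0,0,0,0.04],
    [114,-82,0,0,0,0.06],
    [152,-110,0,0,0,0.078],
    [190,-137,0,0,0,0.078]
  ],
  "claw": 1,
  "grip_force": 20
}}

```text
time_s: 0.6
tool_pos: [0.3091, -0.45, 0.2433]
eef_rot: [-3.13, -0.26, 0.0]
force: [0.2, 0.3, -0.4]
width: 0.617
grasp_force: 0.0
```

Call:
{"api": "servo_tool", "payload": {
  "motion": [
    [38,-32,0,0,0,0],
    [76,-64,0,0,0,0],
    [114,-96,0,0,0,0],
    [152,-128,0,0,0,0],
    [190,-160,0,0,0,0]
  ]
}}

```text
time_s: 1.1
tool_pos: [0.47, -0.261, 0.2434]
eef_rot: [-3.131, -0.26, 0.001]
force: [-0.3, 0.3, 0.2]
width: 0.194
grasp_force: 0.0
```

Call:
{"api": "servo_tool", "payload": {
  "motion": [
    [12,-44,0,0,0,0],
    [24,-88,0,0,0,0],
    [36,-132,0,0,0,0],
    [48,-176,0,0,0,0],
    [60,-220,0,0,0,0]
  ]
}}

```text
time_s: 1.6
tool_pos: [0.4917, -0.0341, 0.2435]
eef_rot: [-3.131, -0.26, 0.001]
force: [1.7, 0.7, 0.8]
width: 0.003
grasp_force: 0.0
```

Call:
{"api": "servo_tool", "payload": {
  "motion": [
    [12,-44,0,0,0,0],
    [24,-88,0,0,0,0],
    [36,-132,0,0,0,0],
    [50,-178,0,0,0,0],
    [50,-178,20,0,0,0]
  ]
}}

```text
time_s: 2.1
tool_pos: [0.5129, 0.1581, 0.2255]
eef_rot: [-3.121, -0.28, -0.01]
force: [0.8, 0.3, 0.2]
width: 0.007
grasp_force: 0.0
```

```bash
python3 - <<'E'
from h import *
c=calibration("wrist");i=camera("wrist");cv2.imwrite("pics/w1.png",i[...,::-1])
print(c["t"],sense()["tool_pos"],sense()["eef_rot"])
R=np.array(c["R"]);f=210/np.tan(np.radians(c["fovy"]/2))
for P in((.5476,.156,.099),(.63,-.093,.139)):
    p=R@P+c["t"];print(p[0]/p[2]*f+c["cx"],p[1]/p[2]*f+c["cy"])
E
```

```text
[0.06735391 0.4883001  0.51499133] [0.51004792 0.15238352 0.22069791] [-3.12818167 -0.2730792   0.00643909]
294.97805769770656 168.9206623039704
744.1823242959684 116.85411823786367
```

View pics/w1.png

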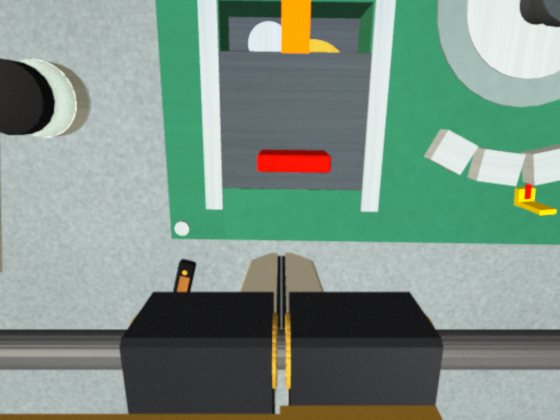

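The wrist view is aligned with the drive. The fin is centred at column 294, rows 150–173, the jaws are at column 282, and the plate reaches about 15 mm in front of the fin. Going down.

Call:
{"api": "servo_tool", "payload": {
  "motion": [
    [0,1,30,0,0,0],
    [0,2,60,0,0,0],
    [0,2,80,0,0,0],
    [0,2,95,0,0,0],
    [0,2,104,0,0,0]
  ]
}}

```text
time_s: 2.65
tool_pos: [0.5115, 0.1443, 0.1183]
eef_rot: [3.129, 0.257, -0.005]
force: [-0.3, -0.2, -0.3]
width: 0.005
grasp_force: 0.0
```

Call:
{"api": "servo_tool", "payload": {
  "motion": [
    [4,0,0,0,0,0],
    [8,0,0,0,0,0],
    [13,0,0,0,0,0],
    [18,0,0,0,0,0],
    [22,0,0,0,0,0]
  ]
}}

```text
time_s: 3.15
tool_pos: [0.535, 0.1498, 0.1203]
eef_rot: [-3.13, -0.26, -0.002]
force: [-0.0, 0.8, -0.8]
width: 0.007
grasp_force: 0.0
```

Call:
{"api": "servo_tool", "payload": {
  "motion": [
    [2,0,0,0,0,0],
    [4,0,0,0,0,0],
    [7,0,0,0,0,0],
    [10,0,0,0,0,0],
    [13,0,0,0,0,0]
  ]
}}

```text
time_s: 3.65
tool_pos: [0.5466, 0.1517, 0.1196]
eef_rot: [3.131, 0.26, -0.002]
force: [-1.4, -0.6, 1.3]
width: 0.005
grasp_force: 0.7
```

Call:
{"api": "servo_tool", "payload": {
  "motion": [
    [3,0,0,0,0,0],
    [6,0,0,0,0,0],
    [9,0,0,0,0,0],
    [12,0,0,0,0,0],
    [15,0,0,0,0,0]
  ]
}}

```text
time_s: 4.15
tool_pos: [0.5618, 0.1542, 0.1196]
eef_rot: [-3.131, -0.26, 0.0]
force: [-1.3, 0.0, 0.3]
width: 0.004
grasp_force: 0.7
```

Call:
{"api": "servo_tool", "payload": {
  "motion": [
    [3,0,0,0,0,0],
    [6,0,0,0,0,0],
    [9,0,0,0,0,0],
    [11,0,0,0,0,0],
    [13,0,0,0,0,0]
  ]
}}

```text
time_s: 4.65
tool_pos: [0.5707, 0.1557, 0.1195]
eef_rot: [3.129, 0.26, -0.015]
force: [-9.8, -2.0, 8.9]
width: 0.005
grasp_force: 4.8
```

Call:
{"api": "servo_tool", "payload": {
  "motion": [
    [1,0,0,0,0,0],
    [2,0,0,0,0,0],
    [4,0,0,0,0,0],
    [5,0,0,0,0,0],
    [6,0,0,0,0,0]
  ]
}}

```text
time_s: 5.15
tool_pos: [0.581, 0.1575, 0.1197]
eef_rot: [-3.13, -0.26, -0.002]
force: [-0.9, 0.0, -0.2]
width: 0.006
grasp_force: 0.6
```

Call:
{"api": "servo_tool", "payload": {
  "motion": [
    [0.5,0,0,0,0,0],
    [1,0,0,0,0,0],
    [1.5,0,0,0,0,0],
    [2,0,0,0,0,0],
    [2.5,0,0,0,0,0]
  ]
}}

```text
time_s: 5.65
tool_pos: [0.5829, 0.1578, 0.1197]
eef_rot: [-3.131, -0.26, -0.0]
force: [-1.5, 0.4, 1.2]
width: 0.008
grasp_force: 0.6
```

Call:
{"api": "servo_tool", "payload": {
  "motion": [
    [0.5,0,0,0,0,0],
    [1,0,0,0,0,0],
    [1.5,0,0,0,0,0],
    [1.5,0,0,0,0,0],
    [1.5,0,0,0,0,0]
  ]
}}

```text
time_s: 6.15
tool_pos: [0.5831, 0.1578, 0.1197]
eef_rot: [3.13, 0.26, -0.004]
force: [-4.7, -1.0, 2.8]
width: 0.003
grasp_force: 2.5
```

Call:
{"api": "servo_tool", "payload": {
  "motion": [
    [0.5,0,0,0,0,0],
    [1,0,0,0,0,0],
    [1.5,0,0,0,0,0],
    [2,0,0,0,0,0],
    [2,0,0,0,0,0]
  ]
}}

```text
time_s: 6.65
tool_pos: [0.5831, 0.1578, 0.1197]
eef_rot: [3.129, 0.26, -0.011]
force: [-8.8, -1.6, 5.9]
width: 0.001
grasp_force: 4.3
```

The cover is hard against its stop: the tab went over with an 11 N peak, and the push then rose again at the stop. I'll back off and rise.

Call:
{"api": "servo_tool", "payload": {
  "motion": [
    [-6,0,0,0,0,0],
    [-20,0,0,0,0,0],
    [-25,0,-40,0,0,0],
    [-25,0,-80,0,0,0],
    [-25,0,-100,0,0,0]
  ],
  "claw": 0
}}

```text
time_s: 7.15
tool_pos: [0.5646, 0.155, 0.2237]
eef_rot: [-3.129, -0.26, -0.016]
force: [-0.2, -0.2, -0.0]
width: 0.388
grasp_force: 0.0
```

```bash
python3 - <<'E'
from h import *
from scipy.spatial.transform import Rotation as Ro
s=sense();M=Ro.from_rotvec(s["eef_rot"]).as_matrix();print(s["tool_pos"],np.arctan2(M[1,0],M[0,0]))
print(M.T@(np.array([.6305,-.0928,.22])-s["tool_pos"])*1000)
i=camera("top");cv2.imwrite("pics/t2.png",cv2.resize(i[110:260,180:370],None,fx=3,fy=3)[...,::-1])
E
```

```text
[0.56462063 0.15496269 0.22374973] 0.16560153055651805
[ 24.0961942  255.23756161   3.69648827]
```

View pics/t2.png

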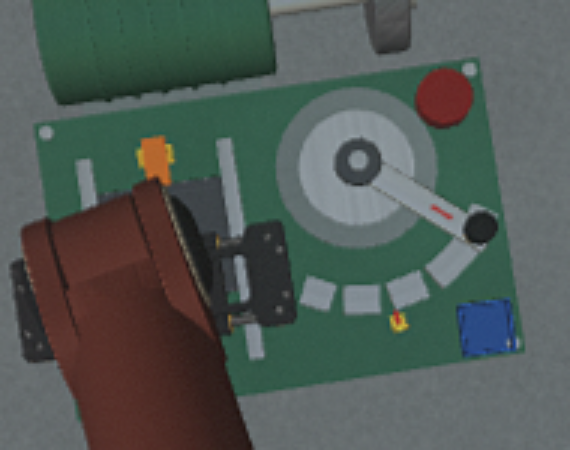

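The top view shows the orange tab now beyond the yellow ledge, so the cover is shut. Next, the knob.

Call:
{"api": "servo_tool", "payload": {
  "motion": [
    [5,45,0,0,0,-0.12],
    [10,90,0,0,0,-0.24],
    [15,135,0,0,0,-0.36],
    [20,180,0,0,0,-0.48],
    [24,225,0,0,0,-0.6]
  ],
  "claw": -0.2
}}

```text
time_s: 7.7
tool_pos: [0.6239, -0.0658, 0.2195]
eef_rot: [2.91, 1.18, 0.005]
force: [1.5, 0.9, 0.2]
width: 0.602
grasp_force: 0.0
```

Call:
{"api": "servo_tool", "payload": {
  "motion": [
    [-9,12,0,0,0,-0.13],
    [-17,25,0,0,0,-0.27],
    [-17,25,0,0,0,-0.27],
    [-17,25,0,0,0,-0.27],
    [-17,25,0,0,0,-0.27]
  ]
}}

```text
time_s: 8.2
tool_pos: [0.6278, -0.0917, 0.2197]
eef_rot: [-2.729, -1.556, -0.002]
force: [0.7, -0.0, 0.5]
width: 0.6
grasp_force: 0.0
```

```bash
cat > w.py <<'E'
from h import *
import sys
from scipy.spatial.transform import Rotation as Ro
c=calibration("wrist");i=camera("wrist");s=sense();M=Ro.from_rotvec(s["eef_rot"]).as_matrix()
cv2.imwrite(f"pics/{sys.argv[1]}.png",i[...,::-1])
print(s["tool_pos"],M[:,2],"yaw",np.arctan2(M[1,0],M[0,0]),s["width"])
R=np.array(c["R"]);f=210/np.tan(np.radians(c["fovy"]/2))
for n,P in(("knobtop",(.6305,-.0928,.153)),("hub",(.6896,.0069,.104)),("mark",(.553,-.030,.104))):
    p=R@P+c["t"];print(n,p[0]/p[2]*f+c["cx"],p[1]/p[2]*f+c["cy"],"px/mm",f/p[2]/1000)
E
python3 w.py w2
```

```text
[ 0.6276988  -0.09160761  0.21978118] [ 6.58510056e-04  8.14687543e-04 -9.99999451e-01] yaw 1.036911298483348 0.6085706162524392
knobtop 286.63206663551284 241.36505650944312 px/mm 1.7055518396855407
hub 286.2509867521887 40.68222071888022 px/mm 1.5921976403520202
mark 145.084376312601 197.83801582200965 px/mm 1.4252640257723033
```

View pics/w2.png

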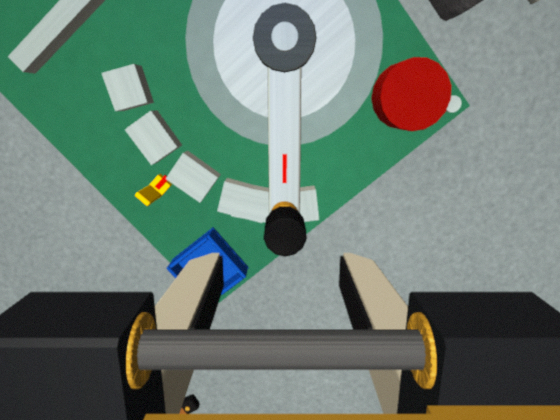

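In the wrist view the knob top is at about (285,234), between the open jaws (columns 218–343). The estimate is off by about 3 mm radially. Marker at (155,188). Going down over the knob.

Call:
{"api": "servo_tool", "payload": {
  "motion": [
    [3,2,20,0,0,0],
    [3,2,40,0,0,0],
    [3,2,56,0,0,0],
    [3,2,66,0,0,0],
    [3,2,73,0,0,0]
  ]
}}

```text
time_s: 8.75
tool_pos: [0.6307, -0.0909, 0.1461]
eef_rot: [-2.729, -1.556, 0.0]
force: [-0.4, -0.1, 0.4]
width: 0.6
grasp_force: 0.0
```

Call:
{"api": "servo_tool", "payload": {
  "motion": [
    [0,0,0,0,0,0],
    [0,0,0,0,0,0],
    [0,0,0,0,0,0],
    [0,0,0,0,0,0],
    [0,0,0,0,0,0]
  ],
  "claw": 1,
  "grip_force": 30
}}

```text
time_s: 9.25
tool_pos: [0.631, -0.092, 0.1474]
eef_rot: [2.729, 1.555, 0.001]
force: [-1.1, 0.3, 0.9]
width: 0.276
grasp_force: 30.0
```

Call:
{"api": "servo_tool", "payload": {
  "motion": [
    [0,0,-3,0,0,0],
    [0,0,-6,0,0,0],
    [0,0,-9,0,0,0],
    [0,0,-10,0,0,0],
    [0,0,-10,0,0,0]
  ]
}}

```text
time_s: 9.75
tool_pos: [0.6306, -0.0918, 0.1562]
eef_rot: [-2.729, -1.555, 0.0]
force: [2.7, 0.3, -8.7]
width: 0.274
grasp_force: 30.0
```

Lifted 10 mm with the spring pulling 8.7 N. Swinging about the hub.

Call:
{"api": "servo_tool", "payload": {
  "motion": [
    [0.1,-3.7,0,0,0,0.032],
    [0.2,-7.4,0,0,0,0.064],
    [0.5,-11,0,0,0,0.096],
    [0.9,-14.7,0,0,0,0.128],
    [1.5,-18.3,0,0,0,0.16]
  ]
}}

```text
time_s: 10.25
tool_pos: [0.6154, -0.0811, 0.1567]
eef_rot: [-2.847, -1.329, 0.0]
force: [2.5, 0.6, -8.2]
width: 0.27
grasp_force: 30.0
```

Call:
{"api": "servo_tool", "payload": {
  "motion": [
    [0.1,-3.7,0,0,0,0.032],
    [0.2,-7.4,0,0,0,0.064],
    [0.5,-11,0,0,0,0.096],
    [0.9,-14.7,0,0,0,0.128],
    [1.5,-18.3,0,0,0,0.16]
  ]
}}

```text
time_s: 10.75
tool_pos: [0.6023, -0.0683, 0.1568]
eef_rot: [2.944, 1.097, -0.001]
force: [1.6, 0.3, -9.1]
width: 0.272
grasp_force: 30.0
```

Call:
{"api": "servo_tool", "payload": {
  "motion": [
    [0.1,-3.7,0,0,0,0.032],
    [0.2,-7.4,0,0,0,0.064],
    [0.5,-11,0,0,0,0.096],
    [0.9,-14.7,0,0,0,0.128],
    [1.5,-18.3,0,0,0,0.16]
  ]
}}

```text
time_s: 11.25
tool_pos: [0.5913, -0.0537, 0.1568]
eef_rot: [3.022, 0.858, -0.001]
force: [1.9, -1.4, -9.6]
width: 0.273
grasp_force: 30.0
```

Call:
{"api": "servo_tool", "payload": {
  "motion": [
    [0.1,-3.7,0,0,0,0.032],
    [0.2,-7.4,0,0,0,0.064],
    [0.5,-11,0,0,0,0.096],
    [0.9,-14.7,0,0,0,0.128],
    [1.5,-18.3,0,0,0,0.16]
  ]
}}

```text
time_s: 11.75
tool_pos: [0.5829, -0.0374, 0.1568]
eef_rot: [3.081, 0.614, -0.001]
force: [1.7, -0.0, -8.3]
width: 0.272
grasp_force: 30.0
```

```bash
python3 w.py w3
```

```text
[ 0.58254707 -0.03671535  0.15676849] [-1.27756844e-03 -1.84707018e-04 -9.99999167e-01] yaw 0.3934729078632486 0.27033062374618266
knobtop 452.48975536644224 242.20354364981674 px/mm 2.447663493250549
hub 282.3458179458378 18.430646335478286 px/mm 2.144094791326775
mark 250.09063254846527 290.6275086910896 px/mm 1.7575382469424496
```

View pics/w3.png

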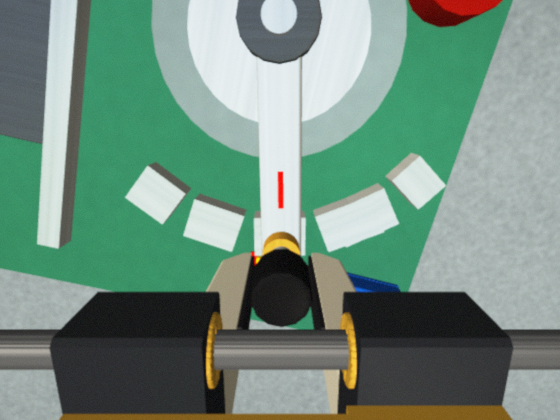

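The lever is now just short of the marker, whose red tip is at (253,258) left of the knob, about 0.12 rad further on. I'll let the pin down on the ring, open slightly, and push it on loosely.

Call:
{"api": "servo_tool", "payload": {
  "motion": [
    [0,0,1,0,0,0],
    [0,0,2,0,0,0],
    [0,0,3,0,0,0],
    [0,0,3,0,0,0],
    [0,0,3,0,0,0]
  ]
}}

```text
time_s: 12.3
tool_pos: [0.5829, -0.0374, 0.1539]
eef_rot: [-3.08, -0.618, 0.002]
force: [-1.9, 0.2, -2.8]
width: 0.277
grasp_force: 30.0
```

Call:
{"api": "servo_tool", "payload": {
  "motion": [
    [0,0,0,0,0,0],
    [0,0,0,0,0,0],
    [0,0,2,0,0,0],
    [0,0,4,0,0,0],
    [0,0,6,0,0,0]
  ],
  "claw": 0.3
}}

```text
time_s: 12.8
tool_pos: [0.5837, -0.0375, 0.1477]
eef_rot: [3.08, 0.617, 0.001]
force: [-1.1, 0.6, 0.4]
width: 0.354
grasp_force: 0.0
```

Call:
{"api": "servo_tool", "payload": {
  "motion": [
    [0,-1.1,0,0,0,0.01],
    [0,-2.3,0,0,0,0.02],
    [0.1,-3.5,0,0,0,0.03],
    [0.1,-4.6,0,0,0,0.04],
    [0.1,-5.7,0,0,0,0.05]
  ]
}}

```text
time_s: 13.3
tool_pos: [0.5819, -0.0328, 0.1478]
eef_rot: [3.094, 0.538, 0.002]
force: [1.8, -1.5, -1.8]
width: 0.349
grasp_force: 1.0
```

Call:
{"api": "servo_tool", "payload": {
  "motion": [
    [0,-0.8,0,0,0,0.007],
    [0,-1.6,0,0,0,0.014],
    [0,-2.4,0,0,0,0.021],
    [0,-3.2,0,0,0,0.028],
    [0.1,-4,0,0,0,0.035]
  ]
}}

```text
time_s: 13.8
tool_pos: [0.5801, -0.0282, 0.1477]
eef_rot: [-3.104, -0.485, -0.0]
force: [1.3, -1.2, -1.2]
width: 0.351
grasp_force: 0.9
```

Call:
{"api": "servo_tool", "payload": {
  "motion": [
    [0,-0.8,0,0,0,0.007],
    [0,-1.6,0,0,0,0.014],
    [0,-2.4,0,0,0,0.021],
    [0,-3.2,0,0,0,0.028],
    [0.1,-4,0,0,0,0.035]
  ]
}}

```text
time_s: 14.3
tool_pos: [0.5789, -0.0243, 0.1477]
eef_rot: [-3.112, -0.431, -0.0]
force: [1.8, -1.3, -0.2]
width: 0.353
grasp_force: 0.8
```

Call:
{"api": "servo_tool", "payload": {
  "motion": [
    [0,-0.8,0,0,0,0.007],
    [0,-1.6,0,0,0,0.014],
    [0,-2.4,0,0,0,0.021],
    [0,-3.2,0,0,0,0.028],
    [0.1,-4,0,0,0,0.035]
  ]
}}

```text
time_s: 14.8
tool_pos: [0.5779, -0.0205, 0.1477]
eef_rot: [-3.119, -0.376, 0.0]
force: [1.1, -1.4, -0.2]
width: 0.348
grasp_force: 0.9
```

Call:
{"api": "servo_tool", "payload": {
  "motion": [
    [0,-0.8,0,0,0,0.007],
    [0,-1.6,0,0,0,0.014],
    [0,-2.4,0,0,0,0.021],
    [0,-3.2,0,0,0,0.028],
    [0.1,-4,0,0,0,0.035]
  ]
}}

```text
time_s: 15.3
tool_pos: [0.5769, -0.0162, 0.1476]
eef_rot: [-3.125, -0.322, 0.001]
force: [-0.6, -0.6, 0.3]
width: 0.351
grasp_force: 0.0
```

The contact force vanished, so the pin may have dropped. Feeling a little further.

Call:
{"api": "servo_tool", "payload": {
  "motion": [
    [0,-0.6,0,0,0,0.005],
    [0,-1.2,0,0,0,0.01],
    [0,-1.8,0,0,0,0.015],
    [0,-2.4,0,0,0,0.02],
    [0,-3,0,0,0,0.025]
  ]
}}

```text
time_s: 15.8
tool_pos: [0.5766, -0.0141, 0.1477]
eef_rot: [3.128, 0.282, 0.0]
force: [1.0, -1.3, 0.3]
width: 0.352
grasp_force: 0.5
```

Call:
{"api": "servo_tool", "payload": {
  "motion": [
    [0,-0.5,0,0,0,0],
    [0,-1,0,0,0,0],
    [0,-1.5,0,0,0,0],
    [0,-1.5,0,0,0,0],
    [0,-1.5,0,0,0,0]
  ]
}}

```text
time_s: 16.3
tool_pos: [0.5761, -0.0125, 0.1477]
eef_rot: [3.128, 0.283, -0.0]
force: [0.8, -1.9, -0.2]
width: 0.35
grasp_force: 0.8
```

Call:
{"api": "servo_tool", "payload": {
  "motion": [
    [0,-0.5,0,0,0,0],
    [0,-1,0,0,0,0],
    [0,-1.5,0,0,0,0],
    [0,-1.5,0,0,0,0],
    [0,-1.5,0,0,0,0]
  ]
}}

```text
time_s: 16.8
tool_pos: [0.576, -0.0122, 0.1477]
eef_rot: [3.127, 0.282, 0.0]
force: [0.7, -5.5, -0.6]
width: 0.35
grasp_force: 2.6
```

```bash
python3 - <<'E'
from h import *
i=camera("scene");cv2.imwrite("pics/s3.png",cv2.resize(i[180:270,210:310],None,fx=6,fy=6,interpolation=2)[...,::-1])
c=calibration("scene");R=np.array(c["R"]);f=210/np.tan(np.radians(c["fovy"]/2))
for z in(.153,.16):
    p=R@(.577,-.0155,z)+c["t"];print(((p[0]/p[2]*f+c["cx"])-210)*6,((p[1]/p[2]*f+c["cy"])-180)*6)
E
```

```text
292.6682715735036 99.96047163605482
291.77173036973625 86.60692616674288
```

View pics/s3.png

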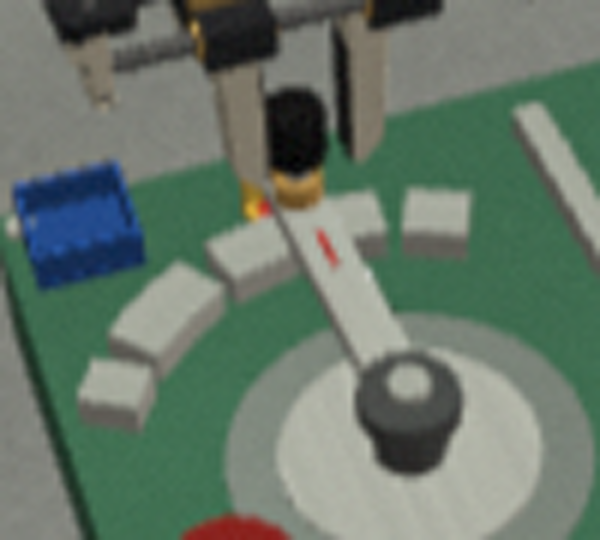

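The crop shows the knob low on its collar, with the top disc at about (295,103), which matches the pin-down height. The force rose to 5.5 N with no motion, so it is locked. I'll check by a gentle push the other way.

Call:
{"api": "servo_tool", "payload": {
  "motion": [
    [0,2,0,0,0,0],
    [0,4,0,0,0,0],
    [0,6,0,0,0,0],
    [0,7.5,0,0,0,0],
    [0,8.5,0,0,0,0]
  ]
}}

```text
time_s: 17.35
tool_pos: [0.5775, -0.0185, 0.1477]
eef_rot: [-3.128, -0.284, -0.0]
force: [0.5, -0.0, -0.7]
width: 0.347
grasp_force: 0.0
```

Call:
{"api": "servo_tool", "payload": {
  "motion": [
    [0,1,0,0,0,0],
    [0,2,0,0,0,0],
    [0,3,0,0,0,0],
    [0,3.5,0,0,0,0],
    [0,3.5,0,0,0,0]
  ]
}}

```text
time_s: 17.85
tool_pos: [0.5779, -0.0218, 0.1477]
eef_rot: [-3.128, -0.284, 0.001]
force: [-1.2, 2.2, 0.6]
width: 0.353
grasp_force: 1.1
```

Call:
{"api": "servo_tool", "payload": {
  "motion": [
    [0,0.5,0,0,0,0],
    [0,1,0,0,0,0],
    [0,1.5,0,0,0,0],
    [0,1.5,0,0,0,0],
    [0,1.5,0,0,0,0]
  ]
}}

```text
time_s: 18.35
tool_pos: [0.578, -0.0222, 0.1476]
eef_rot: [-3.126, -0.286, 0.001]
force: [-1.8, 5.1, 0.5]
width: 0.351
grasp_force: 2.6
```

Locked both ways. Centring, opening and leaving.

Call:
{"api": "servo_tool", "payload": {
  "motion": [
    [0,-3,0,0,0,0],
    [0,-6,0,0,0,0],
    [0,-6,0,0,0,0],
    [0,-6,0,0,0,0],
    [0,-6,0,0,0,0]
  ],
  "claw": -0.1
}}

```text
time_s: 18.85
tool_pos: [0.5774, -0.0188, 0.1477]
eef_rot: [3.128, 0.283, 0.0]
force: [0.4, -0.7, -0.1]
width: 0.547
grasp_force: 0.0
```

Call:
{"api": "servo_tool", "payload": {
  "motion": [
    [0,0,-8,0,0,0],
    [0,0,-25,0,0,0],
    [0,0,-45,0,0,0],
    [0,0,-70,0,0,0],
    [0,0,-90,0,0,0]
  ]
}}

```text
time_s: 19.35
tool_pos: [0.5777, -0.0183, 0.2397]
eef_rot: [3.129, 0.283, 0.003]
force: [0.3, 0.4, -0.2]
width: 0.546
grasp_force: 0.0
```

Call:
{"api": "servo_tool", "payload": {
  "motion": [
    [-20,0,0,0,0,0],
    [-45,0,0,0,0,0],
    [-65,0,0,0,0,0],
    [-65,0,0,0,0,0],
    [-65,0,0,0,0,0]
  ]
}}

```text
time_s: 19.85
tool_pos: [0.5141, -0.0299, 0.2385]
eef_rot: [3.129, 0.283, 0.003]
force: [-0.2, 0.1, -0.7]
width: 0.549
grasp_force: 0.0
```

```bash
python3 w.py w4; python3 - <<'E'
from h import *
S=camera("scene");T=camera("top");W=cv2.imread("pics/w4.png")[...,::-1]
cs,cw=calibration("scene"),calibration("wrist")
cv2.imwrite("pics/end.png",np.vstack([np.hstack([cv2.resize(S[165:305,205:405],(400,280)),cv2.resize(T[115:265,180:380],(400,280))]),np.hstack([cv2.resize(W,(400,300)),cv2.resize(S[195:255,225:305],(400,300),interpolation=2)])])[...,::-1])
E
```

```text
[ 0.51450126 -0.02968974  0.2382997 ] [ 2.21560794e-03  1.87794860e-04 -9.99997528e-01] yaw 0.1809159082058873 0.5462730909145939
knobtop 430.09788022434736 55.96605023890376 px/mm 1.7864001289673568
hub 274.61121182899285 -63.53140566916838 px/mm 1.5859320546656357
mark 291.7053763241863 160.19143912149008 px/mm 1.3651119552741346
```

View pics/end.png

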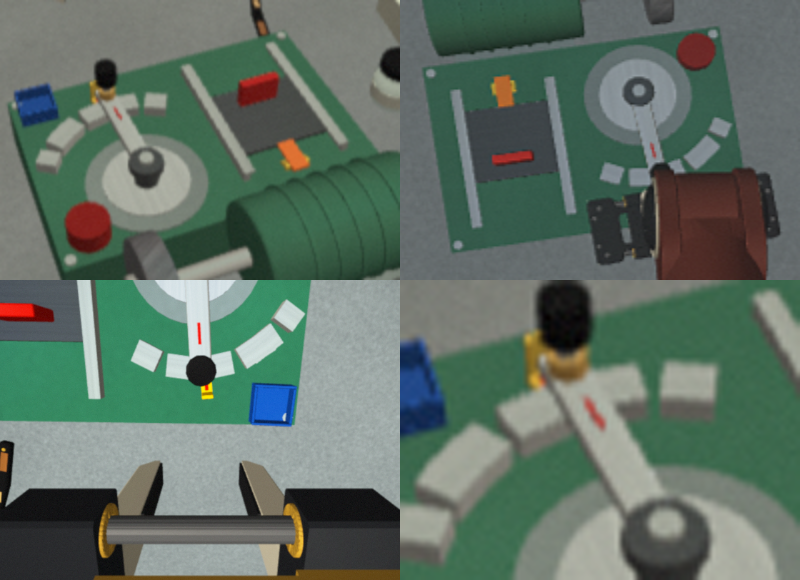

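The final views show the tab past the ledge, the lever at the gap beside the marker and the knob down on its collar. The tin and tray are where they were.

```bash
python3 -c "from bench import *;print(sign_off())"
```

```text
the job is handed in; nothing more can be done
None
```

The gear cover is clicked shut, the plunger is seated and locked in the socket at the yellow marker, and the job is handed in at about 20 s of the 56 s limit; no verdict came back.

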